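# Snug the stack clamp by three clicks and hold

### The arm

A 6-joint arm with a two-finger parallel gripper is mounted at the origin on the work surface. World frame = base frame: x ahead of the robot, y to its left, z up, the work surface at z = 0. Lengths are in m, angles in rad, forces in N, time in s.
With the tool pointing down it reaches from about 0.3 to 0.875 m from the base axis. Payload 6.4 kg.
Tool frame: the origin (TCP) lies on the centre line of the jaws, within the pads' length; the fingertips stand ctrl.tip_reach ahead of it and the grasp point (between the pads) lies 6 mm ahead of it (ctrl.tip_reach is the distance from the TCP to the fingertips, in m); z points along the fingers, y is the direction in which the jaws open and shut (so a half turn about z gives the same grasp; the last joint's range is limited). The gripper opens to 85 mm and grips with 20 to 120 N. Pads are 22 mm wide; open, the fingers measure 114 mm over their backs; the gripper's body (76 mm by 85 mm) begins 54 mm behind the grasp point. The pads swing forward as they close: fully open they stand 13 mm farther back than shut.
Start: joints at [0.96, 0.181, 1.607, -0, 1.354, -0.206], TCP at [0.226, 0.529, 0.256] pointing down, gripper open.
Joint ranges: [-2.99, 2.99], [-0.89, 2.07], [0.3, 2.58], [-1.14, 4.28], [0, 2.63], [-3.12, 3.12]. Speed limits (rad/s): [2.57, 2.57, 3.01, 3.14, 3.14, 3.14].

### API

Orientations are given as a 3x3 rotation matrix whose columns are the frame's x, y, z axes.
In Python, from rig import ctrl gives the robot as it stands.
- The arm moves only by the tool apply_moves, never from a script. Its argument "series" is a list of rows, each a list of 7 numbers: the shift along the tool's x, y, z in cm, then the turn, a rotation vector about the tool's x, y, z in rad, then the opening, from 0 (shut) to 1 (fully open). A call has 1 to 5 rows; each row is the pose to reach, as a shift and turn from the pose commanded when the call began, along the tool's axes at that moment; what a row does not reach only later rows make up. A row lasts 1/8 s, in which the tool goes at most 62.5 mm and 10.7 degrees, less where a joint would pass 70% of its speed; a pose out of reach is approached as far as the arm can. A call with a gripper value outside its range is refused whole. The fingers move at their own pace and stop on an object; "force" is the grip in N (left out, the last holds). Time passes only in rows, so rows that repeat a pose let the fingers close. It gives the time, the measured TCP pose, the force and the opening at its end, in the units of the state.
- ctrl.sense(): the state, without advancing time (a new reading comes with each control period).
- ctrl.grab_frame(name): name is "side" or "top"; returns (picture, depth): 384x512x3 uint8, blue, green, red; 384x512 float32, m along the optical axis (not along the pixel's ray), 0 where there is no reading.
- ctrl.camera_params(name): a dict with "intrinsics" (3x3 intrinsics, pixels), "distortion" ([k1, k2, p1, p2, k3] as OpenCV has them; the pictures are not rectified), "camera_from_world" (4x4, takes a point from world to camera coordinates). Camera axes: x right, y up, looking along -z (the intrinsics and any distortion apply to the point x, -y, -z); pixel columns grow to the right and rows downward; lengths in m; the calibration is good to about 2 mm. A picture is of the moment at which its call begins. camera_params takes no time and is no camera call.
- ctrl.hand_in(): hands the job in, once; it reports no verdict.
The state is a dict: "t": time; "joints": joint angles; "joint_velocities": joint speeds; "tau": joint torques, N m; "position": TCP position; "tcp_rot": TCP orientation; "force": force on the tool from outside, world axes, zero at the start; "wrist_torque": the same for the moment, N m; "opening": finger opening in m.
Only numpy, scipy, OpenCV 4.12 (cv2) and the standard library are available. Lean on these libraries where they do the work, as an engineer would, in place of code of your own. Each camera call takes 0.05 s, during which the arm holds its last target.

### The job

Pull the red-gripped handle bar out of the wooden holder, stand it fully home in the socket of the yellow ratchet lever, and push the lever with it exactly three clicks so the jaw is snug on the door panels; never let it go over the fourth click, which would dent them. The lever springs back if let go, so finish while gripping the bar and holding the lever there in the third notch. Push only by the bar, never with the fingers on the lever itself, and leave the other things on the bench and in the holder alone.

Things in the scene. Friction and masses are not known exactly. Their poses are not given: they have to be found in the camera images.
- bar_mid (a point): Centre, half-way up, of the loose handle bar, a round bar 150 mm long, about 0.14 kg, upright in one of the holder's bores. Lower half bare steel 16 mm across, upper half a red grip 18 mm across. z runs along it to the red top (75 mm above this point). In the holder this point is 81 mm above the bench and the bar sticks out 96 mm above the block; its neighbours stand 55 mm away.
- bar_foot (a point): Centre of the handle bar's foot (lower end), 75 mm below bar_mid along the bar. The last 6 mm are chamfered, to 10 mm across at the very end.
- holder: Fixed dark wood block, 50 (its x) by 165 (its y) by 60 mm high; three upright bores in a row along its y at -55, 0 and +55 mm, 21 mm wide, floors 6 mm above the bench. Origin: centre of its underside. Which bore holds the bar changes; the others hold a marker (top 126 mm above the bench) and a dowel (top 116 mm).
- socket_mouth (a point): Centre of the mouth, 63 mm above the bench, of the upright round socket at the free end of the yellow ratchet lever: a hole 22 mm wide, 36 mm deep, mouth chamfered 4 mm all round, in a yellow block 42 mm square and 42 mm high. It moves with the lever on a level circle of 100 mm radius about the pivot. z is up; x points from the socket to the pivot.
- socket_floor (a point): Centre of the socket's floor, 36 mm under its mouth (27 mm above the bench): the seated bar's foot rests here, with 3 mm of play all round.
- pivot (a point): Point on the lever's upright pivot axis, 63 mm above the bench, level with the socket's mouth. Its axes are the clamp's and do not turn with the lever: z up; x points from the pivot to the dark wood jaw and the panels. Each click moves the jaw 4 mm towards the panels.
- lever (a joint): Yellow lever's angle, rad: 0 at its stop (socket on the pivot's far side from the panels), growing clockwise seen from above, to 1.1. A sprung roller clicks over pins at 0.1, 0.3, 0.5, 0.7..; notches at 0.2, 0.4, 0.6, 0.8... Needs 3 to 8 N at the socket: jumping up as it leaves a notch, easing over the pin into the next. A return spring beats the notches: let go, it runs back to 0.
- tape_roll: Bystander: roll of tan packing tape lying flat, 90 mm across, 48 mm high. Origin: centre of its underside.
- glue: Bystander: white glue bottle, 66 mm across, 170 mm tall. Origin: centre of its underside.
- mug: Bystander: blue mug, 82 mm across, 95 mm tall. Origin: centre of its underside.
- offcut: Bystander: strip of wood lying flat, 100 by 40 by 19 mm. Origin: centre of its underside.
- try_square: Bystander: carpenter's square lying flat, dark 110 mm stock and 150 mm steel blade, 18 mm high. Origin: under the stock's middle.
- marker: Bystander: white marker with blue cap, 16 mm across, 120 mm long, standing in a bore of the holder. Origin: its lower end.
- dowel: Bystander: bare wooden dowel, 16 mm across, 110 mm long, standing in a bore of the holder. Origin: its lower end.
Not all that is in view belongs to the job. What is shaped like the part that bears bar_mid but turquoise is not meant.

How it is judged:
On the way, in this order (a step that is already met when the one before it is completed fails the run):
1. the handle bar is pulled up out of the holder in the fingers (height (world z) of bar_foot above 0.068 m and contact force between the fingers and bar above 1 N), for 0.1 s.
2. the bar stands fully home in the lever's socket, lever still short of the first click (z of bar_foot in the frame of socket_floor below 0.01 m and horizontal distance between bar_foot and socket_floor below 0.009 m and angle between bar_mid's own z axis and vertical below 0.3 rad and value of joint lever below 0.1 rad), for 0.1 s.
3. the lever is over the first click, pushed by the seated bar (z of bar_foot in the frame of socket_floor below 0.01 m and horizontal distance between bar_foot and socket_floor below 0.009 m and angle between bar_mid's own z axis and vertical below 0.3 rad and value of joint lever above 0.13 rad and contact force between bar and lever above 0.5 N).
At the end, for the whole second after the job is handed in: Lever still in its third notch (0.53 to 0.67 rad), held by the bar: foot within 10 mm of the socket floor and 9 mm of its centre, lean under 17 degrees, gripped with over 2 N, pressing on the lever with over 1 N; robot not touching the lever itself (z of bar_foot in the frame of socket_floor below 0.01 m and horizontal distance between bar_foot and socket_floor below 0.009 m and angle between bar_mid's own z axis and vertical below 0.3 rad and value of joint lever between 0.53 and 0.67 rad and not (velocity of joint lever above 0.05 rad/s) and not (velocity of joint lever below -0.05 rad/s) and contact force between the fingers and bar above 2 N and contact force between bar and lever above 1 N and contact force between each of the arm, the fingers and lever below 0.5 N); the arm keeps its last pose, push and grip.
It fails at once if the lever goes over the fourth click (value of joint lever above 0.71 rad).
It fails at once if the robot pushes the lever directly instead of by the bar (contact force between any of the fingers, the arm and lever above 3 N).
It fails at once if another thing on the bench or in the holder is disturbed (moved more than 30 mm) (distance of any of tape_roll, glue, mug, offcut, try_square, marker, dowel from where it was at the start of the episode above 0.03 m).
It also fails if it takes over 51 s, if anything falls off the work surface, if the arm or the gripper's body presses on something with over 40 N, if the wrist force passes 120 N, or if a joint passes its speed limit or range.

## Working session

There is one attempt and no reset: what is moved stays moved. The work goes in short steps, Python scripts to look and compute and a tool call to move; the robot and the scene stay as the last step left them, time stands still between calls to the robot, and variables do not carry over. Pictures are saved under pics/ and viewed, and the job is handed in when it is done.

Besides the shell and the picture viewer there is one more tool, called in YAML: its name, and indented under it one key for each argument. apply_moves: Moves the arm, as the interface text tells. Its arguments: {"type":"object","properties":{"series":{"type":"array"},"force":{"type":"number"}},"required":["series"]}

```bash
ls; mkdir -p pics; cat > h.py <<'E'
import numpy as np,cv2
from rig import ctrl
def params(n):
    p=ctrl.camera_params(n);return np.array(p["intrinsics"]),np.array(p["distortion"]),np.array(p["camera_from_world"])
def ray(n,uv):
    K,D,T=params(n)
    q=cv2.undistortPoints(np.array(uv,float).reshape(-1,1,2),K,D).reshape(-1,2)
    d=np.c_[q[:,0],-q[:,1],-np.ones(len(q))]
    R,t=T[:3,:3],T[:3,3]
    return -R.T@t, d@R   # origin, dirs (depth=1)
def onplane(n,uv,z):
    o,d=ray(n,uv); s=(z-o[2])/d[:,2]; return o+d*s[:,None]
def proj(n,P):
    K,D,T=params(n);P=np.atleast_2d(P);c=P@T[:3,:3].T+T[:3,3]
    c=c*[1,-1,-1]
    return cv2.projectPoints(c,np.zeros(3),np.zeros(3),K,D)[0].reshape(-1,2)
def cloud(n,depth):
    v,u=np.mgrid[0:384,0:512]; uv=np.c_[u.ravel(),v.ravel()]
    o,d=ray(n,uv); return (o+d*depth.ravel()[:,None]).reshape(384,512,3)
E
python3 - <<'E'
from h import *
for n in("side","top"):
    i,d=ctrl.grab_frame(n);cv2.imwrite(f"pics/{n}0.png",i);np.save(f"{n}0.npy",d);np.save(f"{n}0i.npy",i)
    K,D,T=params(n);print(n,K.round(1).tolist(),D,(-T[:3,:3].T@T[:3,3]).round(3),T[:3,:3].round(2).tolist())
s=ctrl.sense();print(s,ctrl.tip_reach)
E
```

```text
pics
side [[455.6, 0.0, 253.5], [0.0, 455.6, 183.9], [0.0, 0.0, 1.0]] [-0.05388159  0.          0.          0.          0.        ] [0.116 1.177 0.74 ] [[-0.94, -0.35, 0.0], [0.18, -0.45, 0.87], [-0.31, 0.82, 0.49]]
top [[390.5, 0.0, 253.7], [0.0, 390.5, 190.8], [0.0, 0.0, 1.0]] [-0.08463042  0.          0.          0.          0.        ] [0.336 0.067 1.179] [[-0.01, -1.0, 0.01], [0.99, -0.01, 0.16], [-0.16, 0.01, 0.99]]
{'t': 0.1, 'joints': array([ 9.59714394e-01,  1.81515674e-01,  1.60790973e+00,  3.53155574e-05,
        1.35378054e+00, -2.06309492e-01]), 'joint_velocities': array([ 0.00258864, -0.00159982, -0.00348617, -0.00083032,  0.00203949,
       -0.00117758]), 'tau': array([ 4.27439300e-04, -4.45880127e+01, -3.52240312e+01, -2.14581278e-04,
        4.17116506e-03,  2.79077301e-05]), 'position': array([0.22615411, 0.52816479, 0.25544586]), 'tcp_rot': array([[-9.19188857e-01,  3.93815865e-01, -9.53878470e-04],
       [ 3.93816852e-01,  9.19188007e-01, -1.30154353e-03],
       [ 3.64225158e-04, -1.57201773e-03, -9.99998698e-01]]), 'force': array([-0.00696969,  0.60260207,  0.75139575]), 'wrist_torque': array([-0.03327738, -0.00956433, -0.00510372]), 'opening': 0.08566085103424252} 0.025
```

View pics/side0.png

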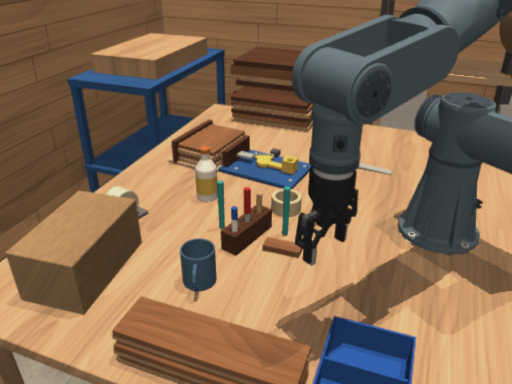

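View pics/top0.png

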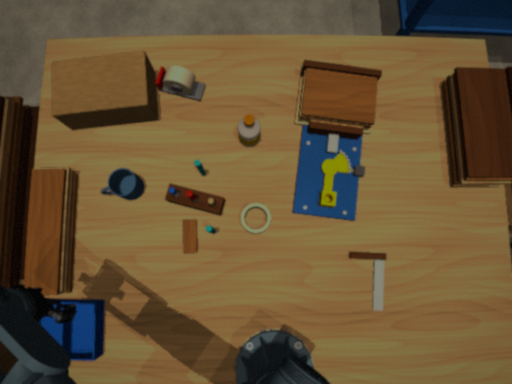

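Candidates for the bar: a red rod in the holder's middle bore (side 247,203 / top 192,196), turquoise rods at side 221,205 and 286,210 (decoys), the blue-capped marker at 235,215, the dowel at 260,203, and a red tape-dispenser part at top 160,77. I choose the red rod in the holder and check it in a crop.

```bash
python3 - <<'E'
from h import *
s=np.load("side0i.npy");t=np.load("top0i.npy")
a=cv2.resize(s[130:260,180:320],None,fx=4,fy=4,interpolation=cv2.INTER_CUBIC)
b=cv2.resize(t[110:250,150:380],None,fx=3,fy=3,interpolation=cv2.INTER_CUBIC)
cv2.imwrite("pics/ca.png",a);cv2.imwrite("pics/cb.png",b)
E
```

```text
(no output)
```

View pics/ca.png

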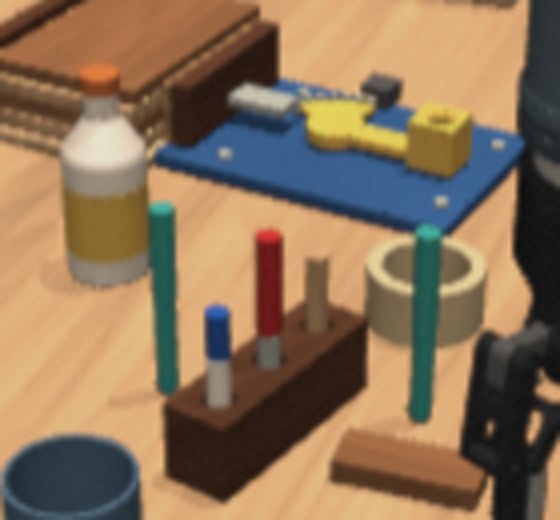

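View pics/cb.png

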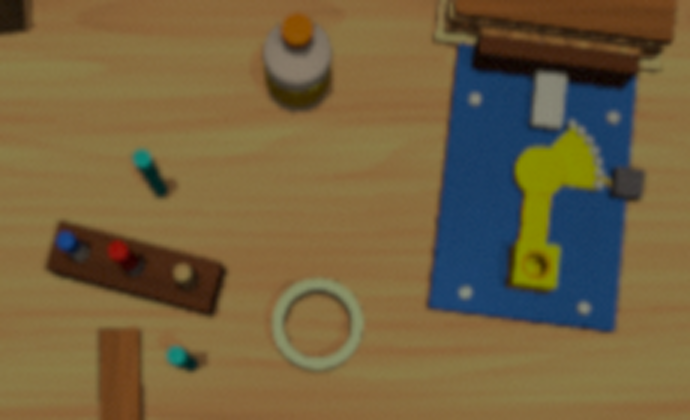

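The crop confirms it: the red grip on bare steel is in the middle bore (crop 268,295), with the marker to its left and the dowel to its right. Both turquoise rods stand free outside the holder. Now I measure.

```bash
cat > meas.py <<'E'
from h import *
def blob(m,near=None,minA=6):
    n,l,st,c=cv2.connectedComponentsWithStats(m.astype(np.uint8))
    return [(st[i].tolist(),c[i].round(1).tolist()) for i in range(1,n) if st[i][4]>minA]
def hsv(i): return cv2.cvtColor(i,cv2.COLOR_BGR2HSV).astype(int)
def masks(i):
    h=hsv(i);H,S,V=h[...,0],h[...,1],h[...,2]
    return dict(red=((H<6)|(H>174))&(S>170)&(V>60), turq=(H>80)&(H<95)&(S>120)&(V>50), yel=(H>22)&(H<34)&(S>150)&(V>90))
E
python3 - <<'E'
from meas import *
for n in("side","top"):
    i=np.load(n+"0i.npy");m=masks(i)
    C=cloud(n,np.load(n+"0.npy"))
    for k in m:
        for b in blob(m[k],minA=12):
            x,y,w,h,a=b[0]
            sub=np.zeros(m[k].shape,bool);sub[y:y+h,x:x+w]=m[k][y:y+h,x:x+w]
            P=C[sub];zt=np.percentile(P[:,2],97)
            print(n,k,b,"median",np.median(P,0).round(3),"ztop",zt.round(3),"topc",P[P[:,2]>zt-.006].mean(0).round(4))
E
```

```text
side red ([244, 188, 7, 26, 133], [247.0, 200.4]) median [0.488 0.233 0.124] ztop 0.157 topc [0.4717 0.2766 0.1828]
side turq ([218, 181, 6, 47, 184], [220.5, 201.8]) median [0.573 0.214 0.096] ztop 0.151 topc [0.5437 0.2774 0.1887]
side turq ([283, 186, 8, 49, 214], [285.8, 207.5]) median [0.397 0.181 0.097] ztop 0.15 topc [0.3986 0.1776 0.1492]
side yel ([256, 156, 26, 11, 138], [266.2, 160.5]) median [ 0.581 -0.173  0.034] ztop 0.038 topc [ 0.5664 -0.1456  0.0482]
side yel ([283, 157, 14, 7, 38], [289.6, 159.9]) median [ 0.487 -0.152  0.064] ztop 0.067 topc [ 0.487  -0.1547  0.0636]
top red ([155, 68, 9, 17, 70], [159.1, 76.5]) median [0.87  0.341 0.059] ztop 0.064 topc [0.8706 0.3411 0.061 ]
top red ([186, 190, 7, 8, 40], [189.0, 193.4]) median [0.492 0.226 0.156] ztop 0.161 topc [0.492  0.226  0.1573]
top turq ([195, 161, 6, 6, 27], [197.3, 163.3]) median [0.575 0.206 0.149] ztop 0.153 topc [0.5755 0.2068 0.15  ]
top turq ([206, 226, 7, 6, 32], [208.9, 228.4]) median [0.4   0.172 0.149] ztop 0.154 topc [0.3997 0.1735 0.1504]
top yel ([321, 153, 28, 53, 731], [331.9, 177.1]) median [ 0.572 -0.176  0.034] ztop 0.066 topc [ 0.486  -0.1567  0.0937]
```

```bash
python3 - <<'E'
from meas import *
i=np.load("side0i.npy");t=np.load("top0i.npy")
# side: red centreline per row -> xy at assumed heights; scan plane normal
m=masks(i)["red"].astype(np.uint8);
o,d=ray("side",[[247.0,200.4]]);d=d[0]
print("side ray dir",d.round(3),o.round(3))
# xy line of side view: at z candidates
print("side z=.119",onplane("side",[[247.0,200.4]],.1185))  # red spans .081-.156
ys,xs=np.nonzero(m)
for y in (190,195,200,205,210): print(y,xs[ys==y].min(),xs[ys==y].max())
# top view
tm=t[183:206,180:204];cv2.imwrite("pics/tm.png",cv2.resize(tm,None,fx=20,fy=20,interpolation=cv2.INTER_NEAREST))
cv2.imwrite("pics/sk.png",cv2.resize(t[150:215,310:370],None,fx=9,fy=9,interpolation=cv2.INTER_CUBIC))
cv2.imwrite("pics/sks.png",cv2.resize(i[145:185,245:305],None,fx=12,fy=12,interpolation=cv2.INTER_CUBIC))
# holder top: project mask dark brown
C=cloud("top",np.load("top0.npy"));z=C[...,2];
hm=(z>.052)&(z<.068);sel=np.zeros_like(hm);sel[180:217,160:228]=hm[180:217,160:228]
P=C[sel][:,:2].astype(np.float32);r=cv2.minAreaRect(P);print("holder",r)
bm=(z>.055)&(z<.072);sel=np.zeros_like(bm);sel[185:212,312:345]=bm[185:212,312:345]
P=C[sel][:,:2].astype(np.float32);print("block",cv2.minAreaRect(P),P.mean(0),len(P))
E
```

```text
side ray dir [ 0.314 -0.796 -0.52 ] [0.116 1.177 0.74 ]
side z=.119 [[0.49116779 0.22603875 0.1185    ]]
190 244 249
195 245 249
200 245 249
205 245 249
210 245 250
holder ((0.4928741455078125, 0.2258802056312561), (0.16397735476493835, 0.05093616992235184), 74.62513732910156)
block ((0.4903826415538788, -0.16369445621967316), (0.044257305562496185, 0.04267648607492447), 82.8360595703125) [ 0.49027044 -0.16362381] 182
```

View pics/sk.png

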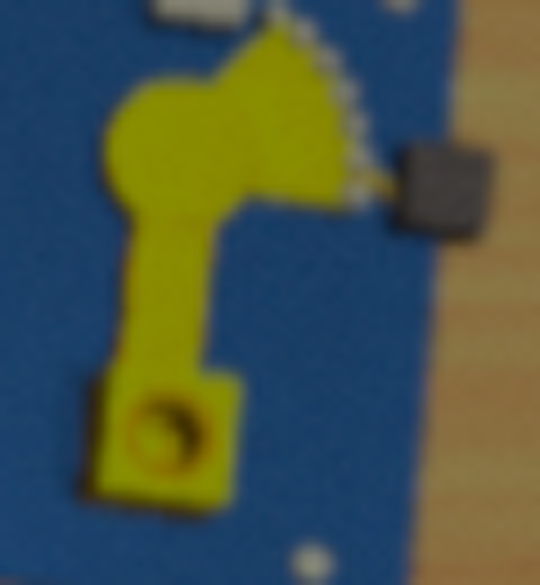

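View pics/sks.png

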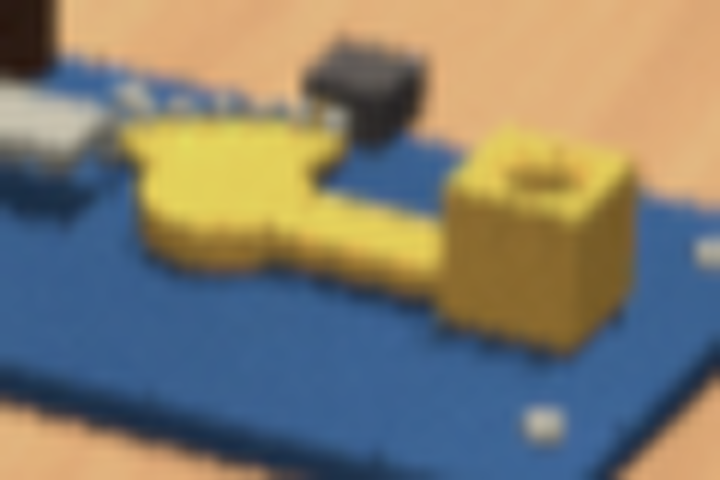

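View pics/tm.png

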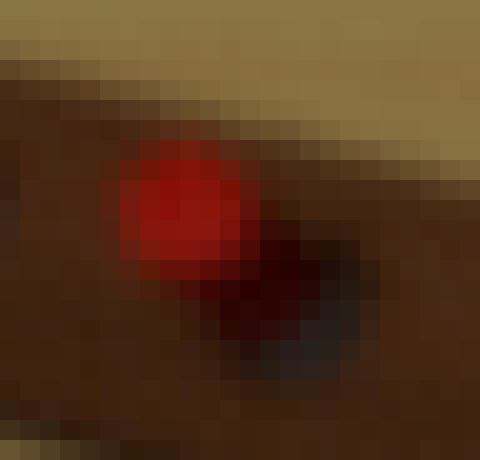

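```bash
python3 - <<'E'
from meas import *
t=np.load("top0i.npy")
S=lambda x,y,ox,oy,f:[[ (x+.5)/f-.5+ox,(y+.5)/f-.5+oy]]
print("mouth top",onplane("top",S(168,436,310,150,9),.063))
print("mouth side",onplane("side",S(545,176,245,145,12),.063))
# pivot: depth at disc
C=cloud("top",np.load("top0.npy"));print(C[166,329],C[166,328])
p=onplane("top",S(172,147,310,150,9),C[166,329][2]);print("pivot",p)
# block square corners from top crop
for c in [(108,370),(242,378),(232,510),(97,495)]: print(onplane("top",S(*c,310,150,9),.063).round(4))
s=ctrl.sense();R=s["tcp_rot"];P=s["position"]
# desired tool y along holder x (0.964,-.265)
for a in (np.deg2rad(74.6)-np.pi/2,):
    yd=np.array([np.cos(a),np.sin(a),0])
    print("y want",yd,"in tool",R.T@yd, "angle about tool z",np.arctan2(*( (R.T@yd)[[1,0]]))-np.pi/2, )
print("shift in tool cm to above", 100*R.T@(np.array([.4915,.226,.20])-P))
E
```

```text
mouth top [[ 0.48913145 -0.16317392  0.063     ]]
mouth side [[ 0.48738089 -0.16033647  0.063     ]]
[ 0.59001171 -0.17490318  0.03604808] [ 0.59051474 -0.17232821  0.03383757]
pivot [[ 0.59035803 -0.17390486  0.03604808]]
[[ 0.5108 -0.1445  0.063 ]]
[[ 0.5079 -0.188   0.063 ]]
[[ 0.465 -0.183  0.063]]
[[ 0.4702 -0.1395  0.063 ]]
y want [ 0.9640954  -0.26555612  0.        ] in tool [-9.90766227e-01  1.35580068e-01 -5.73997002e-04] angle about tool z 1.4347973915974555
shift in tool cm to above [-36.29207663 -17.3161673    5.55859588]
```

apply_moves:
  series:
    - [-36.3,-17.3,3,0,0,1.435,0.7]
    - [-36.3,-17.3,3,0,0,1.435,0.7]
    - [-36.3,-17.3,3,0,0,1.435,0.7]
    - [-36.3,-17.3,3,0,0,1.435,0.7]
    - [-36.3,-17.3,3,0,0,1.435,0.7]
  force: 60

```text
t: 0.72
position: [0.4331, 0.2928, 0.2327]
tcp_rot: [[-0.221, 0.975, -0.0], [0.975, 0.221, 0.0], [0.0, -0.0, -1.0]]
force: [-0.3, 0.4, -0.5]
opening: 0.0598
```

```bash
cat > go.py <<'E'
import sys
from h import *
# print remaining shift/turn from present pose to target xyz & tool-y world angle(deg)
x,y,z,a=map(float,sys.argv[1:5]);a=np.deg2rad(a)
s=ctrl.sense();R=s["tcp_rot"];P=s["position"]
yd=np.array([np.cos(a),np.sin(a),0]);zd=np.array([0,0,-1.]);Rd=np.c_[np.cross(yd,zd),yd,zd]
print("t",round(s["t"],2),"pos",P.round(4),"F",s["force"].round(2),"op",round(s["opening"],4),"j",s["joints"].round(2))
print("yang",np.rad2deg(np.arctan2(R[1,1],R[0,1])).round(2),"zaxis",R[:,2].round(4))
print("shift cm",(100*R.T@(np.array([x,y,z])-P)).round(2),"turn",cv2.Rodrigues(R.T@Rd)[0].ravel().round(4))
E
python3 go.py .4915 .226 .225 -15.4
```

```text
t 0.72 pos [0.4331 0.2928 0.2327] F [-0.27  0.42 -0.53] op 0.0598 j [0.37 0.09 1.76 0.   1.29 0.14]
yang 12.75 zaxis [-1.e-04  0.e+00 -1.e+00]
shift cm [-7.81  4.22  0.77] turn [-1.000e-04 -0.000e+00  4.912e-01]
```

apply_moves:
  series:
    - [-7.8,4.2,0.7,0,0,0.49,0.7]
    - [-7.8,4.2,0.7,0,0,0.49,0.7]
    - [-7.8,4.2,0.7,0,0,0.49,0.7]
    - [-7.8,4.2,0.7,0,0,0.49,0.7]

```text
t: 1.23
position: [0.4908, 0.2276, 0.2255]
tcp_rot: [[0.258, 0.966, -0.001], [0.966, -0.258, -0.0], [-0.0, -0.001, -1.0]]
force: [0.1, -0.7, -0.9]
opening: 0.0595
```

```bash
python3 go.py .4915 .226 .121 -15.4; python3 - <<'E'
from meas import *
for n in("side","top"):
    i,d=ctrl.grab_frame(n);cv2.imwrite(f"pics/{n}1.png",i)
    if n=="side":cv2.imwrite("pics/s1c.png",cv2.resize(i[120:260,180:320],None,fx=4,fy=4,interpolation=cv2.INTER_CUBIC))
E
```

```text
t 1.23 pos [0.4908 0.2276 0.2255] F [ 0.09 -0.72 -0.94] op 0.0595 j [0.21 0.14 1.72 0.   1.28 0.48]
yang -14.98 zaxis [-1.e-03 -1.e-04 -1.e+00]
shift cm [-0.13  0.12 10.45] turn [-0.0009  0.0004  0.0074]
```

View pics/s1c.png

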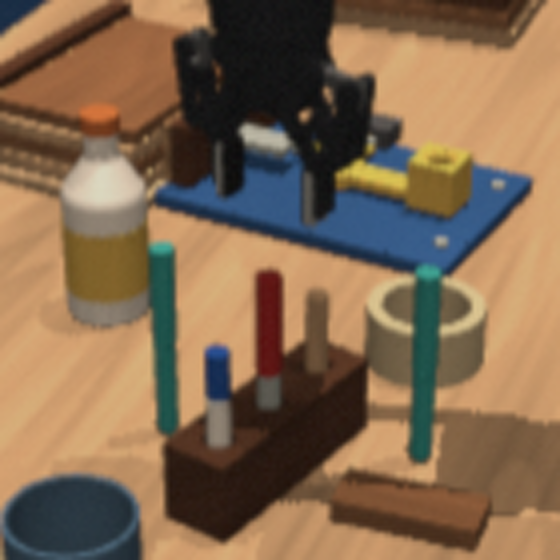

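The gripper is centred over the red bar (fingers at crop x 228 and 318, bar at 268) and clear of both turquoise rods. Descending.

apply_moves:
  series:
    - [-0.1,0.1,5.2,0,0,0,0.7]
    - [-0.1,0.1,9.0,0,0,0,0.7]
    - [-0.1,0.1,10.5,0,0,0,0.7]
    - [-0.1,0.1,10.5,0,0,0,0.7]

```text
t: 1.82
position: [0.491, 0.2271, 0.1206]
tcp_rot: [[0.257, 0.966, -0.002], [0.966, -0.257, -0.0], [-0.001, -0.001, -1.0]]
force: [0.1, 0.0, 0.9]
opening: 0.0596
```

```bash
python3 go.py .4915 .226 .121 -15.4; python3 - <<'E'
from meas import *
i,d=ctrl.grab_frame("side");cv2.imwrite("pics/s2c.png",cv2.resize(i[120:260,180:320],None,fx=4,fy=4,interpolation=cv2.INTER_CUBIC))
E
```

```text
t 1.82 pos [0.491  0.2271 0.1206] F [0.08 0.   0.95] op 0.0596 j [ 0.21  0.27  1.8  -0.    1.07  0.47]
yang -14.9 zaxis [-1.6e-03 -4.0e-04 -1.0e+00]
shift cm [-0.09  0.08 -0.04] turn [-0.0014  0.0008  0.0087]
```

View pics/s2c.png

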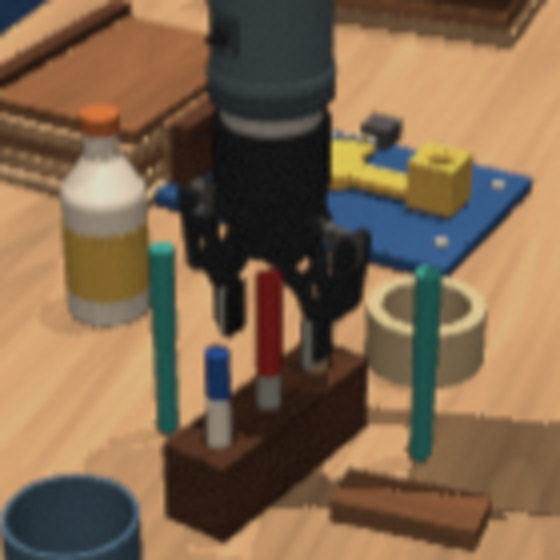

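The bar is between the pads. Closing.

apply_moves:
  series:
    - [0,0,0,0,0,0,0]
    - [0,0,0,0,0,0,0]
    - [0,0,0,0,0,0,0]
    - [0,0,0,0,0,0,0]
    - [0,0,0,0,0,0,0]
  force: 90

```text
t: 2.5
position: [0.4926, 0.227, 0.1225]
tcp_rot: [[0.259, 0.966, 0.003], [0.966, -0.259, 0.0], [0.001, 0.002, -1.0]]
force: [-1.1, 0.3, 5.9]
opening: 0.0158
```

```bash
python3 go.py .4915 .226 .121 -15.4
```

```text
t 2.5 pos [0.4926 0.227  0.1225] F [-1.08  0.3   5.89] op 0.0158 j [ 0.21  0.27  1.8  -0.    1.07  0.47]
yang -14.98 zaxis [ 2.6e-03  5.0e-04 -1.0e+00]
shift cm [-0.12 -0.08  0.14] turn [ 0.0024 -0.0012  0.0072]
```

apply_moves:
  series:
    - [0,0,-2,0,0,0,0]
    - [0,0,-5,0,0,0,0]
    - [0,0,-9,0,0,0,0]
    - [0,0,-14,0,0,0,0]
    - [0,0,-15,0,0,0,0]

```text
t: 3.12
position: [0.4932, 0.2272, 0.2751]
tcp_rot: [[0.258, 0.966, 0.007], [0.966, -0.258, 0.001], [0.003, 0.006, -1.0]]
force: [0.4, -1.4, -1.2]
opening: 0.0159
```

```bash
python3 go.py .4915 .226 .271 -15.4; python3 - <<'E'
from meas import *
i,d=ctrl.grab_frame("side");cv2.imwrite("pics/s3c.png",cv2.resize(i[60:260,160:340],None,fx=3,fy=3,interpolation=cv2.INTER_CUBIC))
E
```

```text
t 3.12 pos [0.4932 0.2272 0.2751] F [ 0.4  -1.41 -1.18] op 0.0159 j [0.21 0.09 1.67 0.   1.37 0.47]
yang -14.98 zaxis [ 0.0065  0.0015 -1.    ]
shift cm [-0.16 -0.13  0.4 ] turn [ 0.0059 -0.0031  0.0074]
```

View pics/s3c.png

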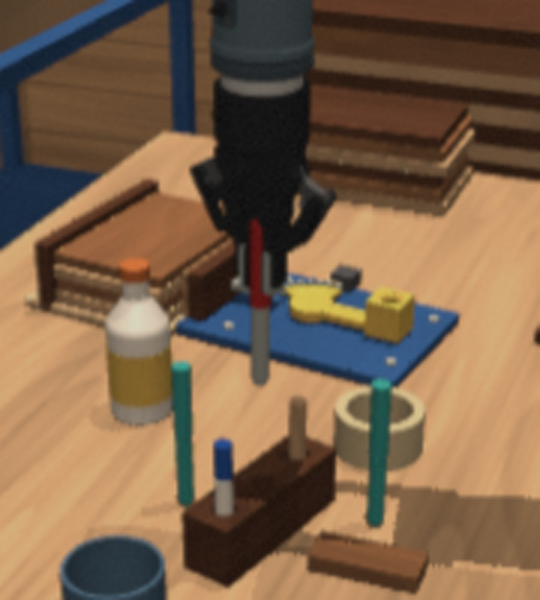

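```bash
python3 go.py .4885 -.162 .265 66.5
```

```text
t 3.17 pos [0.4927 0.2272 0.2743] F [ 1.06  0.06 -0.37] op 0.0162 j [0.21 0.09 1.67 0.   1.37 0.47]
yang -14.98 zaxis [ 0.0051  0.0011 -1.    ]
shift cm [-37.71   9.64   0.89] turn [ 5.500e-03  1.300e-03 -1.422e+00]
```

apply_moves:
  series:
    - [-5,1.3,0,0,0,-0.18,0]
    - [-10,2.6,0,0,0,-0.36,0]
    - [-15,3.9,0,0,0,-0.54,0]
    - [-20,5.2,0,0,0,-0.72,0]
    - [-25,6.5,0,0,0,-0.9,0]

```text
t: 3.8
position: [0.4888, -0.0274, 0.2691]
tcp_rot: [[-0.573, 0.82, -0.003], [0.82, 0.573, 0.001], [0.002, -0.002, -1.0]]
force: [1.1, 1.0, -1.3]
opening: 0.0162
```

```bash
python3 go.py .4885 -.162 .265 66.5
```

```text
t 3.8 pos [ 0.4888 -0.0274  0.2691] F [ 1.14  1.03 -1.26] op 0.0162 j [-0.3  -0.02  1.8   0.    1.37 -0.91]
yang 34.95 zaxis [-0.0029  0.001  -1.    ]
shift cm [-11.02  -7.74   0.39] turn [-0.001  -0.0029 -0.5507]
```

apply_moves:
  series:
    - [-4,-2.8,0,0,0,-0.18,0]
    - [-8,-5.6,0,0,0,-0.36,0]
    - [-11,-7.7,0,0,0,-0.54,0]
    - [-11,-7.7,0.3,0,0,-0.55,0]
    - [-11,-7.7,0.3,0,0,-0.55,0]

```text
t: 4.42
position: [0.4882, -0.1596, 0.2662]
tcp_rot: [[-0.914, 0.407, -0.003], [0.407, 0.914, 0.002], [0.004, 0.001, -1.0]]
force: [0.7, 0.7, -0.9]
opening: 0.0161
```

```bash
python3 go.py .4885 -.162 .265 66.5; python3 - <<'E'
from meas import *
i,d=ctrl.grab_frame("side");np.save("s4.npy",i);cv2.imwrite("pics/s4c.png",cv2.resize(i[60:200,220:360],None,fx=4,fy=4,interpolation=cv2.INTER_CUBIC))
j,d=ctrl.grab_frame("top");np.save("t4.npy",j);cv2.imwrite("pics/t4c.png",cv2.resize(j[130:250,270:390],None,fx=5,fy=5,interpolation=cv2.INTER_CUBIC))
E
```

```text
t 4.42 pos [ 0.4882 -0.1596  0.2662] F [ 0.73  0.67 -0.91] op 0.0161 j [-0.55  0.04  1.75  0.    1.36 -1.7 ]
yang 66.01 zaxis [-0.0029  0.0022 -1.    ]
shift cm [-0.12 -0.21  0.12] turn [ 0.0009 -0.0036 -0.0086]
```

View pics/s4c.png

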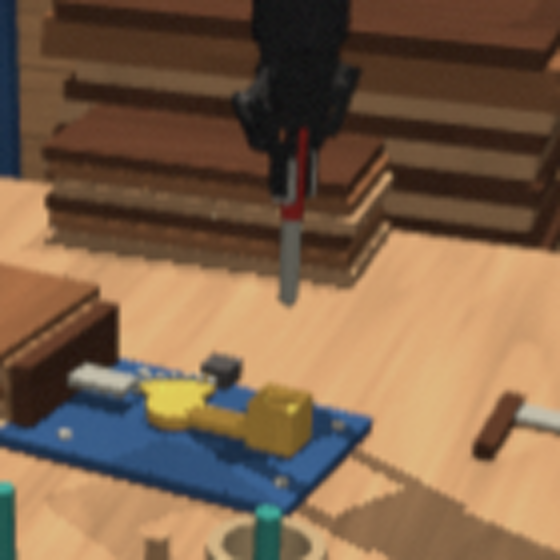

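View pics/t4c.png

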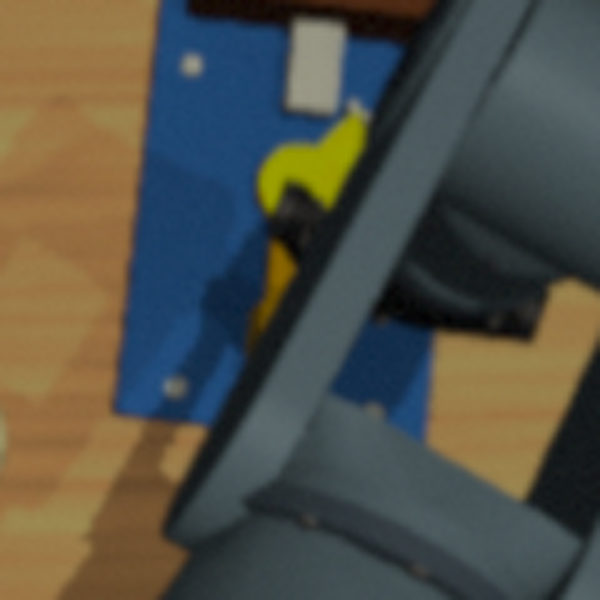

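```bash
cat > bar.py <<'E'
from meas import *
i,d=ctrl.grab_frame("side");C=cloud("side",d)
s=ctrl.sense();P=s["position"]
o=ray("side",[[250,190]])[0]
# pixels whose 3D point is near the tool axis, below the fingertips
near=(np.hypot(C[...,0]-P[0],C[...,1]-P[1])<.035)&(C[...,2]<P[2]-.03)&(C[...,2]>max(P[2]-.14,.068))&(d>0)
ys,xs=np.nonzero(near);print("n",near.sum(), "z range",C[near][:,2].min(),C[near][:,2].max())
Q=C[near]
# row-wise centres
rows=[]
for y in np.unique(ys):
    x=xs[ys==y]; 
    if len(x)<3: continue
    q=C[y,x].mean(0); v=q-o; v[2]=0; v/=np.linalg.norm(v)
    rows.append(np.r_[x.mean(),y,len(x),q+v*.0065])
rows=np.array(rows);print(rows.round(4)[::3])
r=rows[2:-2];
fx=np.polyfit(r[:,5],r[:,3],1);fy=np.polyfit(r[:,5],r[:,4],1)
lo=rows[:,5].min();print("slopes dx/dz,dy/dz",fx[0],fy[0],"xy at z of tcp",np.polyval(fx,P[2]),np.polyval(fy,P[2]),"TCP",P,"lowest z",lo,"xy at tcp-.115",np.polyval(fx,P[2]-.115),np.polyval(fy,P[2]-.115))
# image-line based lean: expected vertical line through the same bottom pixel
b=r[-1];t=r[0]
pp=proj("side",[[b[3],b[4],b[5]],[b[3],b[4],t[5]]]);print("vertical would be",pp[1],"seen",t[:2],"bottom",b[:2],pp[0])
E
python3 bar.py
```

```text
n 119 z range 0.15209140412089284 0.23580516451749012
[[ 2.925e+02  1.120e+02  6.000e+00  4.863e-01 -1.599e-01  2.338e-01]
 [ 2.920e+02  1.150e+02  5.000e+00  4.880e-01 -1.616e-01  2.228e-01]
 [ 2.920e+02  1.180e+02  5.000e+00  4.873e-01 -1.610e-01  2.130e-01]
 [ 2.920e+02  1.210e+02  5.000e+00  4.869e-01 -1.609e-01  2.028e-01]
 [ 2.920e+02  1.240e+02  5.000e+00  4.869e-01 -1.627e-01  1.918e-01]
 [ 2.920e+02  1.270e+02  5.000e+00  4.861e-01 -1.619e-01  1.818e-01]
 [ 2.910e+02  1.300e+02  5.000e+00  4.887e-01 -1.608e-01  1.714e-01]
 [ 2.910e+02  1.330e+02  5.000e+00  4.879e-01 -1.594e-01  1.615e-01]]
slopes dx/dz,dy/dz -0.0006278916077939496 -0.015960635696541 xy at z of tcp 0.4871081379420973 -0.16193130450792975 TCP [ 0.48899734 -0.15922675  0.26752911] lowest z 0.15335901034402222 xy at tcp-.115 0.4871803454769936 -0.16009583140282754
vertical would be [291.93152099 113.30980003] seen [292. 114.] bottom [291. 133.] [291.03452895 132.22916553]
```

The bar hangs vertical, and in the side view its foot is right over the mouth. The two views disagree by about 2-3 mm in y, so I split the difference and descend in steps.

apply_moves:
  series:
    - [-0.1,-0.1,3.5,0,0,0,0]
    - [-0.1,-0.1,6.5,0,0,0,0]
    - [-0.1,-0.1,7.8,0,0,0,0]
    - [-0.1,-0.1,7.8,0,0,0,0]

```text
t: 5.08
position: [0.4894, -0.161, 0.1896]
tcp_rot: [[-0.915, 0.404, -0.001], [0.404, 0.915, 0.001], [0.002, 0.0, -1.0]]
force: [-1.0, -0.8, -1.4]
opening: 0.016
```

```bash
python3 go.py .489 -.161 .1435 66.5; python3 - <<'E'
from meas import *
i,d=ctrl.grab_frame("side");cv2.imwrite("pics/s5c.png",cv2.resize(i[100:200,240:340],None,fx=6,fy=6,interpolation=cv2.INTER_CUBIC))
E
```

```text
t 5.08 pos [ 0.4894 -0.161   0.1896] F [-1.   -0.82 -1.41] op 0.016 j [-0.55  0.12  1.82  0.    1.2  -1.7 ]
yang 66.16 zaxis [-1.3e-03  8.0e-04 -1.0e+00]
shift cm [ 0.03 -0.02  4.61] turn [ 0.0002 -0.0016 -0.0059]
```

View pics/s5c.png

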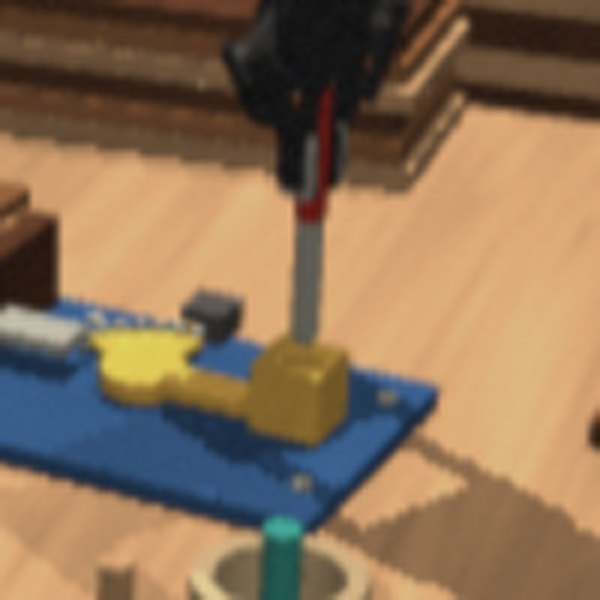

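The foot is about 10 mm above the block, in line with the mouth (crop 303,342 against a mouth centre near 300,357). Lowering gently.

apply_moves:
  series:
    - [0,0,1.0,0,0,0,0]
    - [0,0,1.5,0,0,0,0]
    - [0,0,2.0,0,0,0,0]
    - [0,0,2.0,0,0,0,0]

```text
t: 5.62
position: [0.4894, -0.1616, 0.1696]
tcp_rot: [[-0.914, 0.405, -0.001], [0.405, 0.914, 0.0], [0.001, 0.0, -1.0]]
force: [-0.6, -0.3, -1.2]
opening: 0.016
```

```bash
python3 go.py .489 -.161 .1435 66.5
```

```text
t 5.62 pos [ 0.4894 -0.1616  0.1696] F [-0.61 -0.28 -1.2 ] op 0.016 j [-0.55  0.15  1.83 -0.    1.16 -1.7 ]
yang 66.13 zaxis [-8.e-04  5.e-04 -1.e+00]
shift cm [0.06 0.04 2.61] turn [ 0.0001 -0.0009 -0.0065]
```

apply_moves:
  series:
    - [0,0,0.8,0,0,0,0]
    - [0,0,1.5,0,0,0,0]
    - [0,0,2.0,0,0,0,0]
    - [0,0,2.3,0,0,0,0]
    - [0,0,2.4,0,0,0,0]

```text
t: 6.25
position: [0.4896, -0.1617, 0.1458]
tcp_rot: [[-0.914, 0.405, -0.0], [0.405, 0.914, 0.0], [0.0, 0.0, -1.0]]
force: [0.1, -0.5, -1.3]
opening: 0.0161
```

```bash
python3 go.py .489 -.161 .1435 66.5;  python3 - <<'E'
from meas import *
i,d=ctrl.grab_frame("side");cv2.imwrite("pics/s6c.png",cv2.resize(i[100:200,240:340],None,fx=6,fy=6,interpolation=cv2.INTER_CUBIC))
E
```

```text
t 6.25 pos [ 0.4896 -0.1617  0.1458] F [ 0.07 -0.52 -1.34] op 0.0161 j [-0.55  0.18  1.85  0.    1.11 -1.7 ]
yang 66.13 zaxis [-3.e-04  2.e-04 -1.e+00]
shift cm [0.08 0.04 0.23] turn [ 0.0001 -0.0003 -0.0064]
```

View pics/s6c.png

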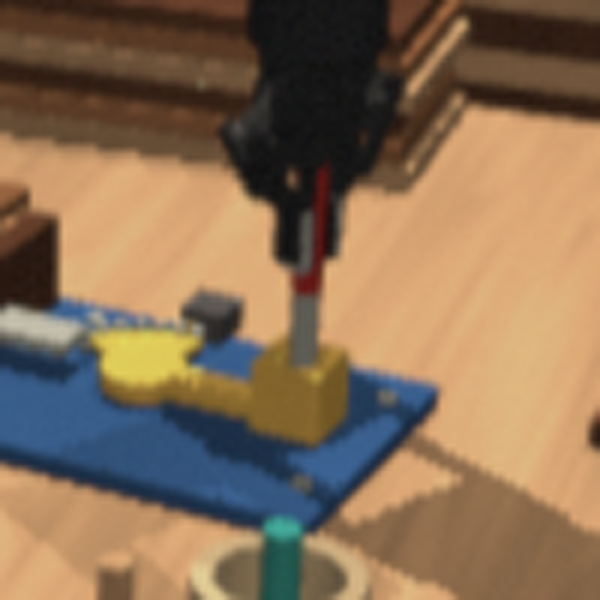

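The bar is in the socket, with no side force. I go on down in small steps to feel the floor.

apply_moves:
  series:
    - [0,0,0.15,0,0,0,0]
    - [0,0,0.25,0,0,0,0]
    - [0,0,0.25,0,0,0,0]

```text
t: 6.68
position: [0.4897, -0.1618, 0.1436]
tcp_rot: [[-0.914, 0.405, 0.0], [0.405, 0.914, -0.0], [-0.0, -0.0, -1.0]]
force: [-0.6, -0.1, -2.0]
opening: 0.016
```

```bash
python3 go.py .489 -.161 .1435 66.5
```

```text
t 6.67 pos [ 0.4897 -0.1618  0.1436] F [-0.6  -0.07 -2.04] op 0.016 j [-0.55  0.18  1.85 -0.    1.11 -1.7 ]
yang 66.13 zaxis [ 1.e-04 -1.e-04 -1.e+00]
shift cm [0.09 0.04 0.01] turn [-0.      0.0001 -0.0064]
```

apply_moves:
  series:
    - [0,0,0.1,0,0,0,0]
    - [0,0,0.2,0,0,0,0]
    - [0,0,0.2,0,0,0,0]

```text
t: 7.05
position: [0.4904, -0.1621, 0.1433]
tcp_rot: [[-0.915, 0.405, 0.001], [0.405, 0.915, -0.001], [-0.002, -0.0, -1.0]]
force: [-3.3, 0.6, 10.6]
opening: 0.016
```

```bash
python3 go.py .489 -.161 .1435 66.5
```

```text
t 7.05 pos [ 0.4904 -0.1621  0.1433] F [-3.27  0.58 10.62] op 0.016 j [-0.55  0.19  1.85  0.    1.1  -1.7 ]
yang 66.14 zaxis [ 1.5e-03 -9.0e-04 -1.0e+00]
shift cm [ 0.17  0.04 -0.02] turn [-0.0002  0.0017 -0.0063]
```

The floor is felt (Fz about 11 N), so the bar is fully home. Next I work out the arc in tool axes.

```bash
python3 - <<'E'
from h import *
s=ctrl.sense();R=s["tcp_rot"]
u=np.array([.994,-.11]);u/=np.hypot(*u);piv=np.array([.4900,-.1622])+.1*u;print("pivot",piv)
for th in (.05,.1,.15,.2,.25,.3,.35,.4,.45,.5,.55,.6):
    c,n=np.cos(th),np.sin(th);r=np.array([[c,n],[-n,c]])@(-.1*u);tan=np.array([r[1],-r[0]])/.1
    p=piv+r+tan*.003
    dd=np.r_[p-[.4900,-.1622],0]
    print(th,p.round(4),(100*R.T@dd).round(2))
E
```

```text
pivot [ 0.58939324 -0.17319925]
0.05 [ 0.4912 -0.1543] [ 0.21  0.77 -0.  ]
0.1 [ 0.4922 -0.1494] [ 0.31  1.26 -0.  ]
0.15 [ 0.4935 -0.1446] [ 0.39  1.76 -0.  ]
0.2 [ 0.4951 -0.1398] [ 0.44  2.25 -0.  ]
0.25 [ 0.4969 -0.1351] [ 0.47  2.75 -0.  ]
0.3 [ 0.4989 -0.1306] [ 0.47  3.25 -0.  ]
0.35 [ 0.5011 -0.1261] [ 0.44  3.75 -0.  ]
0.4 [ 0.5036 -0.1217] [ 0.39  4.25 -0.  ]
0.45 [ 0.5063 -0.1175] [ 0.32  4.74 -0.  ]
0.5 [ 0.5092 -0.1134] [ 0.22  5.23 -0.  ]
0.55 [ 0.5122 -0.1095] [ 0.1   5.72 -0.  ]
0.6 [ 0.5155 -0.1057] [-0.05  6.2  -0.  ]
```

apply_moves:
  series:
    - [0.1,0.4,-0.1,0,0,0,0]
    - [0.2,0.8,-0.1,0,0,0,0]
    - [0.3,1.3,-0.1,0,0,0,0]
    - [0.4,1.8,-0.1,0,0,0,0]
    - [0.4,1.8,-0.1,0,0,0,0]

```text
t: 7.68
position: [0.4944, -0.1437, 0.1434]
tcp_rot: [[-0.915, 0.404, 0.003], [0.404, 0.915, -0.001], [-0.003, 0.0, -1.0]]
force: [2.4, -2.9, 5.3]
opening: 0.0163
```

```bash
cat > lev.py <<'E'
import sys
from meas import *
k=sys.argv[1]
s=ctrl.sense();R=s["tcp_rot"];P=s["position"]
print("t",s["t"],"pos",P.round(4),"F",s["force"].round(2),"tool F",(R.T@s["force"]).round(2),"op",round(s["opening"],4))
piv=np.array([.5894,-.1732]);u=np.array([.9939,-.1103])
v=P[:2]-piv; a=np.arctan2(*(-u)[::-1])-np.arctan2(v[1],v[0]);a=(a+np.pi)%(2*np.pi)-np.pi
print("tcp angle",a.round(3),"r",np.hypot(*v).round(4),"lever est (3mm play)",(a-.03).round(3))
i,d=ctrl.grab_frame("side");C=cloud("side",d)
m=(masks(i)["yel"]|((hsv(i)[...,0]>17)&(hsv(i)[...,0]<34)&(hsv(i)[...,1]>150)))
z=C[...,2];sel=m&(abs(z-.063)<.006)&(np.hypot(C[...,0]-.55,C[...,1]+.13)<.13)
if sel.sum()>10:
    Q=C[sel][:,:2].astype(np.float32);r=cv2.minAreaRect(Q);print("block top",r,sel.sum())
cv2.imwrite(f"pics/l{k}.png",cv2.resize(i[100:200,240:340],None,fx=6,fy=6,interpolation=cv2.INTER_CUBIC))
E
python3 lev.py 1
```

```text
t 7.675 pos [ 0.4944 -0.1437  0.1434] F [ 2.4  -2.94  5.26] tool F [-3.4  -1.72 -5.26] op 0.0163
tcp angle 0.191 r 0.0995 lever est (3mm play) 0.161
block top ((0.49009233713150024, -0.14166167378425598), (0.038121066987514496, 0.04036910831928253), 65.91883850097656) 49
```

View pics/l1.png

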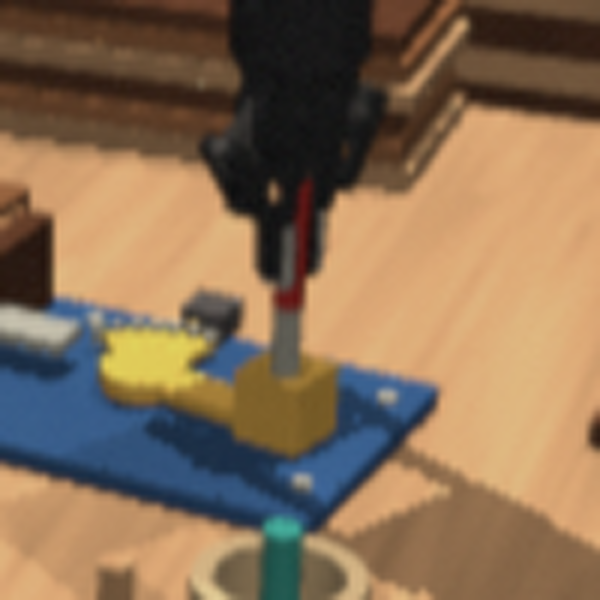

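The lever has moved about one notch: TCP angle 0.19, with the bar still down in the block. Continuing along the arc.

apply_moves:
  series:
    - [0.05,0.5,-0.05,0,0,0,0]
    - [0.05,1.0,-0.05,0,0,0,0]
    - [0.05,1.5,-0.05,0,0,0,0]
    - [0,2.0,-0.05,0,0,0,0]
    - [0,2.0,-0.05,0,0,0,0]

```text
t: 8.35
position: [0.5023, -0.1255, 0.1434]
tcp_rot: [[-0.915, 0.404, 0.002], [0.404, 0.915, -0.001], [-0.002, -0.0, -1.0]]
force: [2.9, -5.3, 3.4]
opening: 0.0157
```

```bash
python3 lev.py 2
```

```text
t 8.35 pos [ 0.5023 -0.1255  0.1434] F [ 2.91 -5.28  3.4 ] tool F [-4.81 -3.65 -3.38] op 0.0157
tcp angle 0.391 r 0.0993 lever est (3mm play) 0.361
block top ((0.49936357140541077, -0.12277917563915253), (0.03944072872400284, 0.042086031287908554), 62.04416275024414) 53
```

View pics/l2.png

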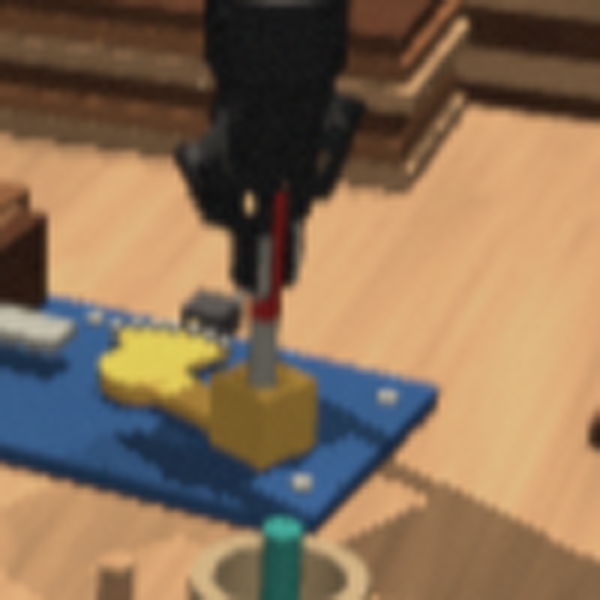

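apply_moves:
  series:
    - [-0.1,0.4,0,0,0,0,0]
    - [-0.2,0.8,0,0,0,0,0]
    - [-0.3,1.2,0,0,0,0,0]
    - [-0.4,1.5,0,0,0,0,0]
    - [-0.4,1.5,0,0,0,0,0]

```text
t: 9.02
position: [0.5113, -0.1136, 0.1434]
tcp_rot: [[-0.915, 0.404, -0.0], [0.404, 0.915, -0.001], [-0.001, -0.001, -1.0]]
force: [-0.5, -5.0, 5.3]
opening: 0.016
```

```bash
python3 lev.py 3
```

```text
t 9.025 pos [ 0.5113 -0.1136  0.1434] F [-0.53 -5.    5.33] tool F [-1.53 -4.8  -5.32] op 0.016
tcp angle 0.541 r 0.0983 lever est (3mm play) 0.511
block top ((0.5094515681266785, -0.11244776844978333), (0.03995160758495331, 0.0426873043179512), 61.05900955200195) 49
```

View pics/l3.png

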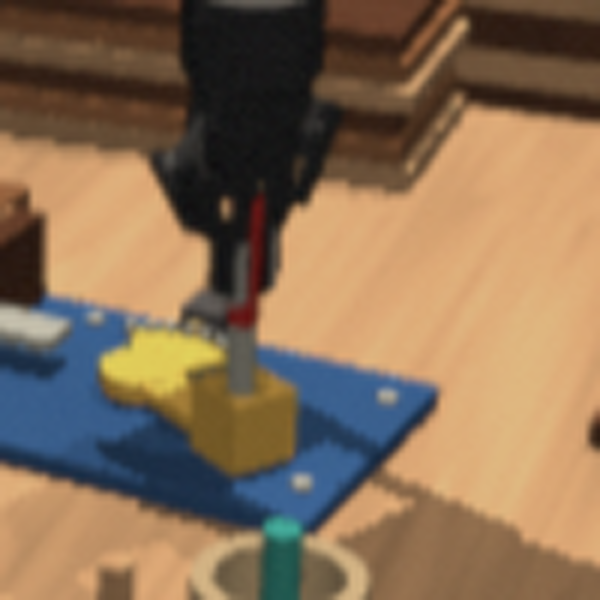

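apply_moves:
  series:
    - [-0.05,0.2,0,0,0,0,0]
    - [-0.1,0.4,0,0,0,0,0]
    - [-0.1,0.4,0,0,0,0,0]

```text
t: 9.45
position: [0.5138, -0.1104, 0.1434]
tcp_rot: [[-0.915, 0.404, 0.0], [0.404, 0.915, -0.001], [-0.001, -0.001, -1.0]]
force: [-0.4, -5.0, 4.7]
opening: 0.016
```

```bash
python3 lev.py 4
```

```text
t 9.45 pos [ 0.5138 -0.1104  0.1434] F [-0.38 -5.01  4.65] tool F [-1.68 -4.74 -4.64] op 0.016
tcp angle 0.583 r 0.0983 lever est (3mm play) 0.553
block top ((0.5106704235076904, -0.11289043724536896), (0.04095896705985069, 0.046151161193847656), 50.58540344238281) 54
```

```bash
python3 - <<'E'
from meas import *
j,d=ctrl.grab_frame("top");cv2.imwrite("pics/t5c.png",cv2.resize(j[130:230,290:390],None,fx=6,fy=6,interpolation=cv2.INTER_CUBIC))
i,d=ctrl.grab_frame("side");np.save("s5.npy",i);np.save("s5d.npy",d);cv2.imwrite("pics/s7c.png",cv2.resize(i[145:185,250:310],None,fx=12,fy=12,interpolation=cv2.INTER_CUBIC))
E
```

```text
(no output)
```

View pics/t5c.png

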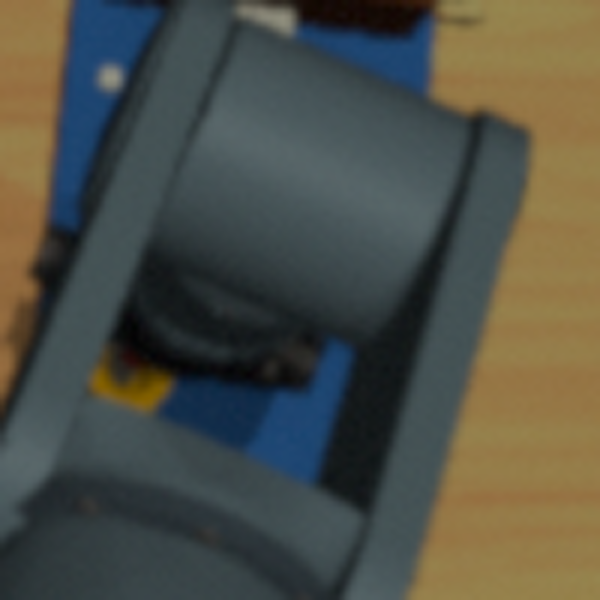

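View pics/s7c.png

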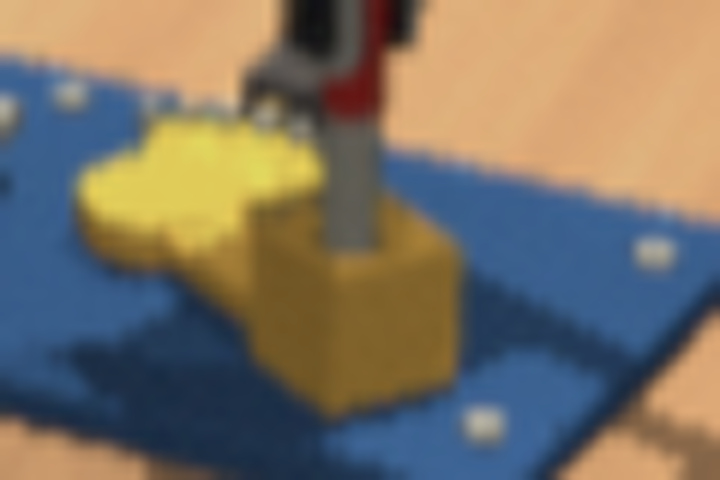

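```bash
python3 - <<'E'
from meas import *
S=lambda x,y,ox,oy,f:[(x+.5)/f-.5+ox,(y+.5)/f-.5+oy]
def rep(name,L,F,Rr,ox):
    P=onplane("side",[S(*L,ox,145,12),S(*F,ox,145,12),S(*Rr,ox,145,12)],.063)[:,:2]
    c=(P[0]+P[2])/2;e1=P[1]-P[0];e2=P[2]-P[1]
    print(name,P.round(4).tolist(),"c",c.round(4),"len",np.hypot(*e1).round(4),np.hypot(*e2).round(4),"ang",np.rad2deg(np.arctan2(e1[1],e1[0])).round(1),np.rad2deg(np.arctan2(e2[1],e2[0])).round(1))
    return c
a=rep("start",(445,175),(580,217),(638,165),245)
b=rep("now",(250,210),(338,270),(463,240),250)
# chord -> angle
ch=np.hypot(*(b-a));print("chord angle",2*np.arcsin(ch/.2))
for z,f0,f1 in((.021,(578,355),(335,418)),):
    print(onplane("side",[S(*f0,245,145,12),S(*f1,250,145,12)],z))
# predicted corner pixels in crop for lever angles
piv=np.array([.5894,-.1732]);u=np.array([.9939,-.1103])
off=a-(piv-.1*u)
for th in(0,.5,.55,.6,.65):
    c,n=np.cos(th),np.sin(th);Rm=np.array([[c,n],[-n,c]]);uu=Rm@u;vv=np.array([-uu[1],uu[0]])
    ctr=piv-.1*uu
    pts=[np.r_[ctr+.021*(sx*uu+sy*vv),zz] for zz in(.063,.021) for sx,sy in((1,1),(-1,1),(-1,-1))]
    q=proj("side",pts);ox=245 if th==0 else 250
    print(th,((q-[ox,145]+.5)*12-.5).round(0).astype(int).tolist())
E
```

```text
start [[0.5138, -0.1507], [0.4709, -0.1391], [0.4649, -0.1767]] c [ 0.4894 -0.1637] len 0.0445 0.0381 ang 164.9 -99.0
now [[0.5421, -0.116], [0.5079, -0.09], [0.4815, -0.1198]] c [ 0.5118 -0.1179] len 0.0429 0.0398 ang 142.8 -131.6
chord angle 0.5159362610453468
[[ 0.46886595 -0.13721898  0.021     ]
 [ 0.50528027 -0.08348792  0.021     ]]
0 [[439, 186], [578, 217], [635, 158], [434, 319], [571, 351], [628, 290]]
0.5 [[262, 221], [354, 279], [476, 240], [259, 355], [349, 415], [469, 375]]
0.55 [[248, 223], [333, 283], [460, 247], [245, 357], [329, 419], [454, 382]]
0.6 [[234, 225], [312, 286], [444, 253], [231, 359], [308, 422], [438, 388]]
0.65 [[220, 226], [291, 289], [427, 259], [217, 360], [287, 426], [421, 395]]
```

Block corner columns (250, 338, 463) match the projected lever at about 0.55 rad, which agrees with the arm's estimate of 0.553. About 5 mm more brings it to the notch centre at 0.60.

apply_moves:
  series:
    - [-0.1,0.2,0,0,0,0,0]
    - [-0.15,0.45,0,0,0,0,0]
    - [-0.15,0.45,0,0,0,0,0]
    - [-0.15,0.45,0,0,0,0,0]

```text
t: 10.1
position: [0.5171, -0.1067, 0.1434]
tcp_rot: [[-0.915, 0.404, 0.0], [0.404, 0.915, -0.001], [-0.001, -0.001, -1.0]]
force: [-0.1, -5.0, 5.9]
opening: 0.0161
```

```bash
python3 lev.py 5; python3 - <<'E'
from meas import *
i,d=ctrl.grab_frame("side");cv2.imwrite("pics/s8c.png",cv2.resize(i[145:185,250:310],None,fx=12,fy=12,interpolation=cv2.INTER_CUBIC))
cv2.imwrite("pics/s8.png",i)
for k in range(3):
    ctrl.grab_frame("side");s=ctrl.sense();print(s["position"].round(4),s["force"].round(2))
E
```

```text
t 10.1 pos [ 0.5171 -0.1067  0.1434] F [-0.07 -5.05  5.87] tool F [-1.98 -4.65 -5.87] op 0.0161
tcp angle 0.633 r 0.0983 lever est (3mm play) 0.603
block top ((0.5155220031738281, -0.10608616471290588), (0.03771071135997772, 0.0475342720746994), 50.87833023071289) 60
[ 0.517  -0.1067  0.1434] [ 0.14 -4.69  4.61]
[ 0.517  -0.1067  0.1434] [-0.21 -4.58  5.4 ]
[ 0.517  -0.1067  0.1434] [ 0.35 -5.2   6.14]
```

View pics/s8c.png

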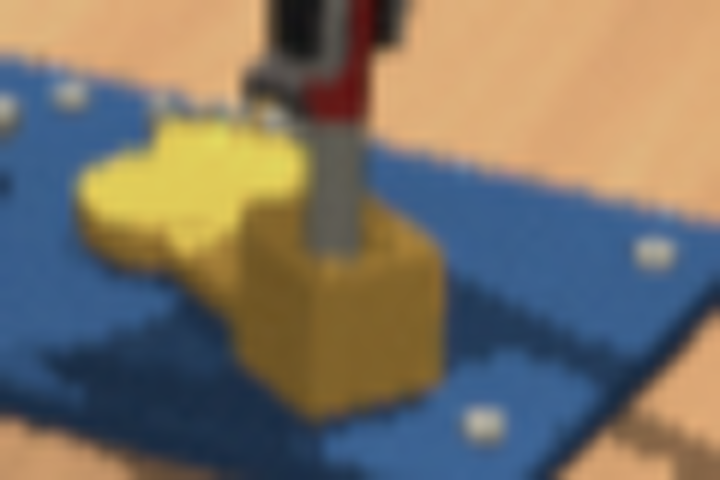

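View pics/s8.png

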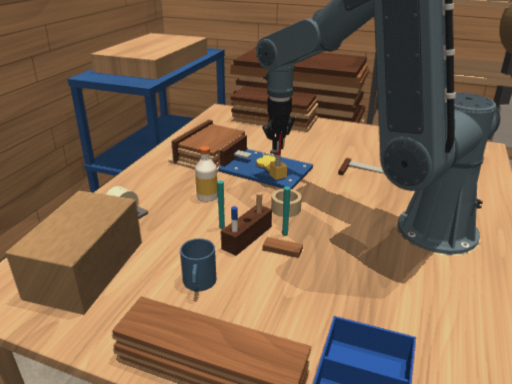

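The corner columns (240, 318, 445) give a lever angle of about 0.60 and the arm estimate is 0.603. Readings are steady, the lever pushes back with about 5 N, and nothing else has been disturbed. Handing in.

```bash
python3 -c "
from rig import ctrl
print(ctrl.hand_in());s=ctrl.sense();print(s['t'],s['position'],s['force'],s['opening'])"
```

```text
the job is handed in; nothing more can be done
None
the job is handed in; nothing more can be done
```

I pulled the red-gripped bar out of the middle bore, seated it in the yellow lever's socket and pushed the lever three clicks. I handed in at about 10 s, still gripping the bar and holding the lever in the third notch; no verdict was reported.

**Lever angle:** the arm pose put it at 0.603 rad, and the block's corners in the side view put it at 0.59–0.61, inside the 0.53–0.67 band. It never came near the fourth click at 0.71.

**Seating and hold:** I felt the socket floor at about 11 N. At the end the lever pushed back with a steady 5 N or so, and about 5 N still pressed the bar down on the socket floor. The fingers stayed well above the block, and the other things looked unmoved in the last side picture.

**Disagreements and gaps:**
- The two cameras differed by 2–3 mm on where the socket mouth was, so I aimed between them.
- The lever angle from fitting a rectangle to the block's top in the side depth picture was too noisy to use.
- The top camera was mostly blocked by the arm during the push.
- The state was not readable after hand-in, so I could not check the final second.

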